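First cross pass on a waterproof camera housing's cover

TASK

Make the first cross pass on the gasketed cover of the waterproof camera housing: turn the wing screw beside the small round vent plug clockwise until it stops, then do the same with the wing screw diagonally opposite it. Leave the other two wing screws loose for the second pass, and take your hand away at the end.

Things in the scene. Friction and masses are not known exactly. Their poses are not given: they have to be found in the camera images.
- housing: Grey waterproof camera housing, 136 (x) x 116 (y) mm, fixed on the desk; black gasket under a bright flat cover, cover top 57 mm above the desk. Origin: centre of underside; x along the long sides, z up. Four equal wing screws at x = +-50, y = +-40 mm. Vent plug: brass disc 15 mm wide, 6 mm high, at x = +48, y = +13 mm. All screws tighten clockwise seen from above; tight, wings lie along x.
- vent_screw (a joint): Turn (rad) of the wing screw beside the vent plug, axis at x = +50, y = +40 mm on the housing; 0 to 0.35 loose, grows clockwise to a stop at 1.4 (tight). Wing plate: 8 mm thick, 26 to 45 mm long, from 70 to 95 mm above the desk, pointing (1.4 - value) counterclockwise of housing x; hub below it 17 mm wide. Light friction (0.05 N m), stays where left, no rise.
- opposite_screw (a joint): The same for the wing screw diagonally opposite the vent one, axis at x = -50, y = -40 mm on the housing; same shape, heights, stop and direction.
- side_screw_1 (a joint): The same for the wing screw at x = +50, y = -40 mm on the housing; it is to stay loose.
- side_screw_2 (a joint): The same for the wing screw at x = -50, y = +40 mm on the housing; it is to stay loose.

How it is judged:
By the outcome, as a careful person would: the job done as asked, in the order asked, and still so for the second after the job is handed in, with the robot touching nothing.
It also fails if it takes over 59 s, if anything falls off the work surface, if the arm or the gripper's body presses on something with over 40 N, if the wrist force passes 120 N, or if a joint passes its speed limit or range.

ROBOT

A 7-joint arm with a two-finger parallel gripper is mounted at the origin on a cart in front of the work surface, level with it; the furniture and walls round the work are solid. World frame = base frame: x ahead of the robot, y to its left, z up, the work surface at z = 0. Lengths are in mm, angles in rad, forces in N, time in s.
With the tool pointing down it reaches from about 350 to 900 mm from the base axis. Payload 7.2 kg.
Tool frame: the origin (TCP) lies between the finger pads; the fingertips stand 25 mm ahead of it and the grasp point (between the pads) lies 6 mm ahead of it; z points along the fingers, y is the line along which they close (so a half turn about z gives the same grasp; the last joint's range is limited). The gripper opens to 88 mm and grips with 3 to 60 N. Pads are 20 mm wide; open, the fingers measure 115 mm over their backs; the gripper's body (75 mm by 178 mm) begins 61 mm behind the grasp point.
Start: joints at [1.277, 0.411, -0.013, 1.596, 0.006, 1.134, -0.082], TCP at [139.916, -609.14, 247.653] pointing down, gripper open.
Joint ranges: [-2.95, 2.95], [-0.29, 1.99], [-1.47, 1.44], [0.14, 2.54], [-1.03, 4.17], [0.13, 1.85], [-2.86, 2.86]. Speed limits (rad/s): [2.39, 2.39, 3.01, 3.01, 3.14, 3.14, 3.14].

INTERFACE

Orientations are given as [roll, pitch, yaw] about the fixed x, y, z axes, in that order (R = Rz(yaw) Ry(pitch) Rx(roll)).
In Python, from rig import arm gives the robot as it stands.
- The arm moves only by the shell command python3 -m inch 'ROWS' [OPENING] [FORCE]. ROWS is JSON, a list of rows, each a list of 2 entries, a list of its own where there are three numbers: the shift along the tool's x, y, z normalised to -1 to 1, where 1 is 10 cm, then the turn, a rotation vector about the tool's x, y, z normalised to -1 to 1, where 1 is 2 pi rad. In form: [[[tx, ty, tz], [rx, ry, rz]], ...]. A call has 1 to 10 rows; each row is the pose to reach, as a shift and turn from the pose commanded when the call began, along the tool's axes at that moment, turning the shorter way round; what a row does not reach only later rows make up. A row lasts 1/12 s, in which the tool goes at most 41.7 mm and 7.16 degrees, less where a joint would pass 70% of its speed; a pose out of reach is approached as far as the arm can. A call with a number of a shift or a turn outside -1 to 1 is refused whole. A call with a gripper value outside its range is refused whole. OPENING is the finger opening in mm, from 0 to 87.8, set as the call begins (- or left out, the last holds). The fingers move at their own pace and stop on an object; FORCE is the grip in N (left out, the last holds). Time passes only in rows, so rows that repeat a pose let the fingers close. It gives the time, the measured TCP pose, the force, the opening and the grip force at its end, in the units of the state.
- arm.get_obs(): the state, without advancing time (a new reading comes with each control period).
- arm.get_image(name): name is "side" or "top"; returns a dict with "img" (480x640x3 uint8, red, green, blue), "fx", "fy", "cx", "cy" (pixels), "rvec" (rotation vector, rad) and "tvec" (3), from world to camera coordinates, as OpenCV has them. Camera axes: x right, y down, z forward; pixel columns grow to the right and rows downward; lengths in mm; the calibration is good to about 2 mm. A picture is of the moment at which its call begins. There is no depth.
- arm.sign_off(): hands the job in; it is judged then, once.
The state is a dict: "clock": time; "joint_positions": joint angles; "joint_velocities": joint speeds; "joint_efforts": joint torques, N m; "position": TCP position; "ee_rot": TCP orientation; "ft_force": force on the tool from outside, world axes, zero at the start; "wrist_torque": the same for the moment, N m; "width": finger opening in mm; "grip_force": force on a finger pad.
Only numpy, scipy, OpenCV 4.12 (cv2) and the standard library are available. Lean on these libraries where they do the work, as an engineer would, in place of code of your own. Each camera call takes 0.05 s, during which the arm holds its last target. There are 200 camera calls.

## Working session

There is one attempt and no reset: what is moved stays moved. The work goes in short steps, Python scripts to look and compute and a shell command to move; the robot and the scene stay as the last step left them, time stands still between calls to the robot, and variables do not carry over. Pictures are saved under pics/ and viewed, at most 10 in all, crops included, and the job is handed in when it is done.

```bash
mkdir -p pics; python3 - <<'E'
from rig import arm
import cv2
for n in("top","side"):
    d=arm.get_image(n); cv2.imwrite(f"pics/{n}0.png",d["img"][:,:,::-1]); print(n,d["fx"],d["cx"],d["cy"],d["rvec"],d["tvec"])
o=arm.get_obs(); print(o["clock"],o["position"],o["ee_rot"],o["width"])
E
```

```text
top 554.9866837539262 307.6904598999619 245.94800811978868 [ 2.17120461 -2.20032394  0.06290823] [-323.72001767  515.76433015  907.66749262]
side 446.16405357254666 322.5801805080355 242.43851725036478 [ 0.62218528 -2.61708272  1.19681577] [275.79221876 414.99187174 506.49463765]
0.1 [ 139.79745637 -608.73802393  246.8933315 ] [-3.14013784e+00  1.12035755e-04  2.25831466e-01] 88.04673449532773
```

View pics/top0.png

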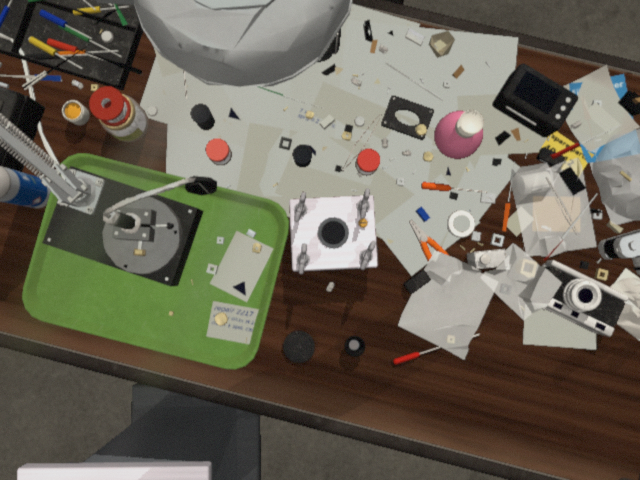

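View pics/side0.png

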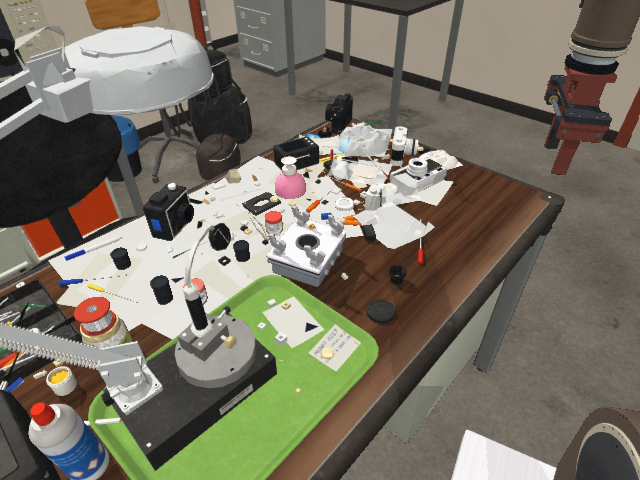

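The top view shows the housing near (333,233), with a brass plug near (362,224). The lamp head is at about (245,40). I'll zoom in on the housing.

```bash
python3 - <<'E'
import cv2,numpy as np
a=cv2.imread("pics/top0.png")[180:285,275:395]; b=cv2.imread("pics/side0.png")[195:295,255:360]
a=cv2.resize(a,None,fx=5,fy=5,interpolation=cv2.INTER_CUBIC); cv2.imwrite("pics/c1.png",a)
E
```

```text
(no output)
```

View pics/c1.png

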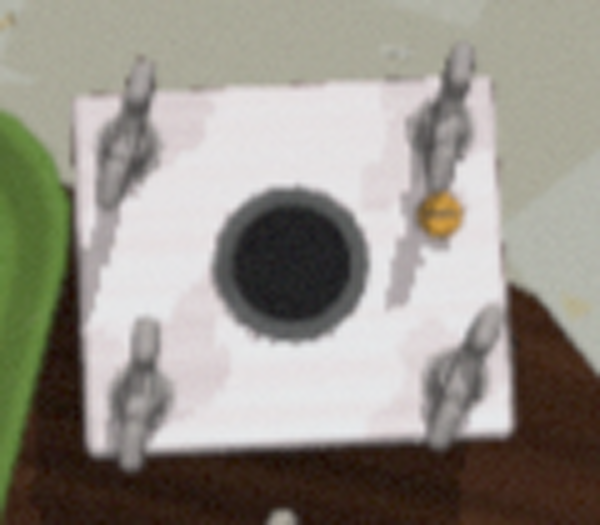

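```bash
cat > h.py <<'E'
import numpy as np,cv2
from rig import arm
def bp(d,u,v,z):
    R=cv2.Rodrigues(np.array(d["rvec"]))[0]; c=-R.T@d["tvec"]
    r=R.T@np.array([(u-d["cx"])/d["fx"],(v-d["cy"])/d["fy"],1]); return c+r*(z-c[2])/r[2]
C=lambda p:(275+p[0]/5-.4,180+p[1]/5-.4)
E
python3 - <<'E'
from h import *
d=arm.get_image("top")
w=np.array([bp(d,*C(p),57)[:2] for p in[(75,97),(490,78),(513,436),(90,457)]])
m=np.array([[-68,58],[68,58],[68,-58],[-68,-58.]])
c=w.mean(0); a,b=m[:,0]+1j*m[:,1],(w-c)@[1,1j]
s=(b*a.conj()).sum()/(abs(a)**2).sum(); th=np.angle(s)
print("c",c,"scale",abs(s),"yaw",th,"res",abs(b-s*a))
for n,l,t in[("vent",50+40j,((460,50),(437,185))),("opp",-50-40j,((146,325),(130,462))),("s1",50-40j,((490,315),(437,440))),("s2",-50+40j,((145,65),(107,200)))]:
    p=[bp(d,*C(q),88)[:2] for q in t]; v=p[0]-p[1]
    f=l*np.exp(1j*th); print(n,c+[f.real,f.imag],"mid",(p[0]+p[1])/2,"len",np.hypot(*v),"world ang",np.arctan2(v[1],v[0]),"rel",np.arctan2(v[1],v[0])-th)
print(bp(d,*C((440,215)),63), arm.get_obs()["clock"])
E
```

```text
c [ 529.05898078 -371.2911765 ] scale 0.9840753457819673 yaw -1.5355750689280057 res [0.71599078 0.6879423  0.29369586 0.35445091]
vent [ 570.79487141 -419.85160723] mid [ 571.66005066 -418.96187237] len 42.466646542986 world ang -0.1869387774973334 rel 1.3486362914306722
opp [ 487.32309015 -322.73074576] mid [ 487.9635613  -322.35347326] len 42.228165027569794 world ang -0.12868485315991876 rel 1.406890215768087
s1 [ 490.84448776 -422.66872532] mid [ 491.5205515  -421.98125659] len 41.65636274391351 world ang -0.4193659370652724 rel 1.1162091318627332
s2 [ 567.2734738  -319.91362767] mid [ 568.4063959  -319.66694428] len 43.42256205982139 world ang -0.2850127485432567 rel 1.250562320384749
[ 544.15077361 -418.10436412   63.        ] 0.15
```

```bash
cat >> h.py <<'E'
from scipy.spatial.transform import Rotation as Ro
def go(x,y,z,yaw):
    o=arm.get_obs(); R=Ro.from_euler("xyz",o["ee_rot"]); T=Ro.from_euler("xyz",[np.pi,0,yaw])
    s=R.inv().apply(np.array([x,y,z])-o["position"])/100; r=(R.inv()*T).as_rotvec()/2/np.pi
    print("shift",s.round(3),"turn",r.round(4),"rows",np.degrees(np.linalg.norm(r)*2*np.pi)/7.16,"pos",o["position"].round(1),"rpy",o["ee_rot"].round(3),"F",o["ft_force"].round(1),"M",o["wrist_torque"].round(2),"w",round(o["width"],1),"j7",o["joint_positions"][6].round(2),"t",o["clock"])
E
python3 - <<'E'
from h import *
d=arm.get_image("top"); e=arm.get_image("side")
for z in(200,350,450,550,650):
    for u,v in((245,86),(350,15),(137,15)):
        p=bp(d,u,v,z); q=cv2.projectPoints(p[None],np.array(e["rvec"]),np.array(e["tvec"]),np.array([[e["fx"],0,e["cx"]],[0,e["fy"],e["cy"]],[0,0,1]]),None)[0].ravel()
        print(z,p.round(),q.round())
go(240,-560,247,.93)
E
```

```text
200 [ 718. -250.  200.] [180. 191.]
200 [ 815. -394.  200.] [190. 143.]
200 [ 820. -102.  200.] [ 71. 221.]
350 [ 664. -267.  350.] [194. 112.]
350 [ 741. -382.  350.] [202.  79.]
350 [ 745. -150.  350.] [ 96. 133.]
450 [ 628. -279.  450.] [207.  46.]
450 [ 692. -374.  450.] [212.  23.]
450 [ 695. -182.  450.] [117.  60.]
550 [ 592. -291.  550.] [222. -38.]
550 [ 643. -366.  550.] [225. -50.]
550 [ 645. -213.  550.] [144. -31.]
650 [ 556. -302.  650.] [ 242. -147.]
650 [ 593. -358.  650.] [ 243. -146.]
650 [ 595. -245.  650.] [ 177. -147.]
shift [ 1.085 -0.253  0.003] turn [-1.000e-04 -0.000e+00 -1.121e-01] rows 5.635280337944725 pos [ 139.9 -609.   247.3] rpy [-3.141  0.     0.226] F [-0.9 -0.4  1.1] M [ 0.02 -0.03  0.02] w 87.7 j7 -0.08 t 0.25
```

```bash
python3 -m inch '[[[0.25,-0.05,0],[0,0,-0.02]],[[0.5,-0.1,0],[0,0,-0.04]],[[0.75,-0.2,0],[0,0,-0.06]],[[1,-0.25,0],[0,0,-0.08]],[[1,-0.25,0],[0,0,-0.1]],[[1,-0.25,0],[0,0,-0.11]],[[1,-0.25,0],[0,0,-0.11]]]' 34; python3 -c "
from h import *
go(330,-520,247,1.6)"
```

```text
clock: 0.83
position: [232.2, -562.1, 247.5]
ee_rot: [-3.141, -0.0, 0.921]
ft_force: [-0.1, -0.1, -0.6]
width: 44.4
grip_force: 0.0
shift [0.927 0.524 0.005] turn [-0.     -0.     -0.1081] rows 5.433772018733997 pos [ 232.2 -562.1  247.5] rpy [-3.141 -0.     0.921] F [-0.1 -0.1 -0.6] M [-0.05 -0.01 -0.03] w 44.4 j7 0.38 t 0.8333
```

```bash
python3 -m inch '[[[0.25,0.15,0],[0,0,-0.02]],[[0.5,0.3,0],[0,0,-0.04]],[[0.75,0.4,0],[0,0,-0.06]],[[0.95,0.5,0],[0,0,-0.08]],[[0.95,0.5,0],[0,0,-0.1]],[[0.95,0.5,0],[0,0,-0.11]],[[0.95,0.5,0],[0,0,-0.11]]]' 34; python3 -c "
from h import *
go(420,-480,220,2.3)"
```

```text
clock: 1.42
position: [329.2, -517.3, 247.4]
ee_rot: [-3.141, -0.0, 1.609]
ft_force: [-0.3, -0.7, 0.1]
width: 34.0
grip_force: 0.0
shift [0.339 0.921 0.274] turn [-0.0e+00 -1.0e-04 -1.1e-01] rows 5.5320135339159435 pos [ 329.2 -517.3  247.4] rpy [-3.141 -0.     1.609] F [-0.3 -0.7  0.1] M [-0.03 -0.08 -0.03] w 34.0 j7 0.83 t 1.4167
```

```bash
python3 -m inch '[[[0.1,0.25,0.1],[0,0,-0.02]],[[0.2,0.5,0.15],[0,0,-0.04]],[[0.3,0.75,0.2],[0,0,-0.06]],[[0.34,0.95,0.27],[0,0,-0.08]],[[0.34,0.95,0.27],[0,0,-0.1]],[[0.34,0.95,0.27],[0,0,-0.11]],[[0.34,0.95,0.27],[0,0,-0.11]]]' 34; python3 -c "
from h import *
go(500,-450,200,2.954)"
```

```text
clock: 2.0
position: [422.6, -480.1, 220.1]
ee_rot: [-3.142, -0.001, 2.298]
ft_force: [0.2, -0.0, -0.1]
width: 34.4
grip_force: 0.0
shift [-0.289  0.779  0.201] turn [ 0.000e+00 -1.000e-04 -1.045e-01] rows 5.2533254147713695 pos [ 422.6 -480.1  220.1] rpy [-3.142e+00 -1.000e-03  2.298e+00] F [ 0.2 -0.  -0.1] M [-0.01 -0.06  0.04] w 34.4 j7 1.28 t 2.0
```

```bash
python3 -m inch '[[[-0.1,0.25,0.1],[0,0,-0.02]],[[-0.2,0.5,0.15],[0,0,-0.04]],[[-0.29,0.78,0.2],[0,0,-0.06]],[[-0.29,0.78,0.2],[0,0,-0.08]],[[-0.29,0.78,0.2],[0,0,-0.1]],[[-0.29,0.78,0.2],[0,0,-0.105]],[[-0.29,0.78,0.2],[0,0,-0.105]]]' 34; python3 -c "
from h import *
go(571,-419.5,150,2.954)"
```

```text
clock: 2.58
position: [499.8, -450.2, 200.3]
ee_rot: [3.142, -0.001, 2.954]
ft_force: [-0.0, -0.2, -0.3]
width: 34.5
grip_force: 0.0
shift [-0.642  0.434  0.502] turn [ 0.     -0.0001  0.    ] rows 0.005273977015183853 pos [ 499.8 -450.2  200.3] rpy [ 3.142e+00 -1.000e-03  2.954e+00] F [-0.  -0.2 -0.3] M [ 0.03 -0.16 -0.03] w 34.5 j7 1.75 t 2.5833
```

```bash
python3 -m inch '[[[-0.2,0.15,0],[0,0,0]],[[-0.4,0.3,0.1],[0,0,0]],[[-0.64,0.43,0.25],[0,0,0]],[[-0.64,0.43,0.4],[0,0,0]],[[-0.64,0.43,0.5],[0,0,0]],[[-0.64,0.43,0.5],[0,0,0]]]' 34; python3 - <<'E'
from h import *
go(571,-419.5,98,2.954)
for n,(u,v) in dict(top=(275,150),side=(215,150)).items():
    d=arm.get_image(n)["img"][v:v+140,u:u+160,::-1]; globals()[n]=cv2.resize(d,None,fx=2.5,fy=3.5)
cv2.imwrite("pics/n1.png",np.hstack([top,side]))
E
```

```text
clock: 3.08
position: [569.3, -419.1, 147.8]
ee_rot: [3.141, -0.004, 2.955]
ft_force: [-0.9, -0.4, -0.6]
width: 34.2
grip_force: 0.0
shift [-0.02  -0.001  0.498] turn [ 0.0001 -0.0007  0.0001] rows 0.035718299652932085 pos [ 569.3 -419.1  147.8] rpy [ 3.141 -0.004  2.955] F [-0.9 -0.4 -0.6] M [ 0.01 -0.11 -0.06] w 34.2 j7 1.64 t 3.0833
```

View pics/n1.png

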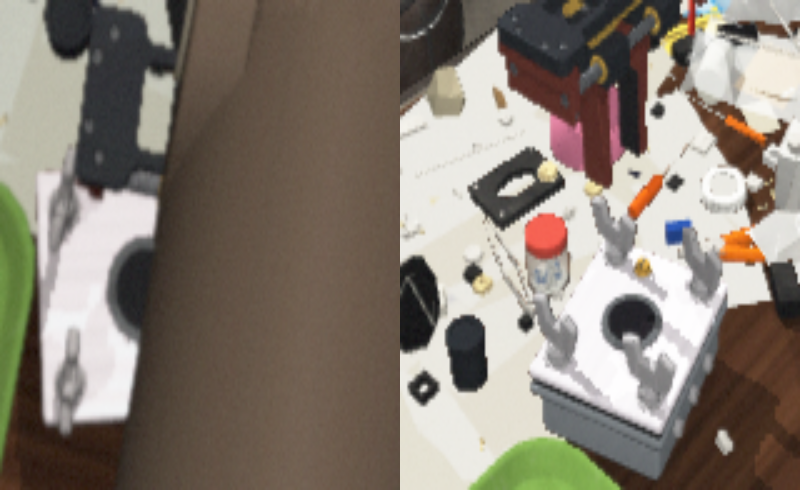

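The side view shows the fingers straddling the far screw, the one beside the brass plug at about (640,265). I'll descend now.

```bash
python3 -m inch '[[[0,0,0.15],[0,0,0]],[[0,0,0.3],[0,0,0]],[[0,0,0.4],[0,0,0]],[[0,0,0.48],[0,0,0]],[[0,0,0.48],[0,0,0]],[[0,0,0.48],[0,0,0]]]' 34; python3 -m inch '[[[0,0,0],[0,0,0]],[[0,0,0],[0,0,0]],[[0,0,0],[0,0,0]],[[0,0,0],[0,0,0]],[[0,0,0],[0,0,0]],[[0,0,0],[0,0,0]]]' 5 15;  python3 -c "
from h import *
go(571,-419.5,98,1.606)"
```

```text
clock: 3.68
position: [570.9, -418.7, 101.8]
ee_rot: [3.141, -0.001, 2.959]
ft_force: [0.2, 0.9, 0.8]
width: 33.6
grip_force: 0.0
clock: 4.18
position: [571.6, -418.0, 103.2]
ee_rot: [3.141, 0.0, 2.96]
ft_force: [-0.7, 3.3, 4.1]
width: 7.9
grip_force: 15.0
shift [ 0.003 -0.016  0.052] turn [ 1.000e-04 -0.000e+00  2.154e-01] rows 10.832010259333007 pos [ 571.6 -418.   103.2] rpy [3.141 0.    2.96 ] F [-0.7  3.3  4.1] M [ 0.84  0.03 -0.03] w 7.9 j7 1.62 t 4.1833
```

```bash
python3 -m inch '[[[0,0,0],[0,0,0.015]],[[0,0,0],[0,0,0.03]],[[0,0,0],[0,0,0.045]],[[0,0,0],[0,0,0.06]],[[0,0,0],[0,0,0.075]],[[0,0,0],[0,0,0.09]],[[0,0,0],[0,0,0.11]],[[0,0,0],[0,0,0.13]],[[0,0,0],[0,0,0.15]],[[0,0,0],[0,0,0.15]]]'; python3 -c "
from h import *
go(571,-419.5,102,1.606)"
```

```text
clock: 5.02
position: [571.8, -417.8, 103.2]
ee_rot: [3.141, -0.0, 2.012]
ft_force: [-0.6, 5.0, 4.4]
width: 7.4
grip_force: 15.0
shift [-0.012 -0.014  0.012] turn [ 0.0001 -0.0001  0.0646] rows 3.24829760717533 pos [ 571.8 -417.8  103.2] rpy [ 3.141 -0.     2.012] F [-0.6  5.   4.4] M [ 0.85  0.06 -0.06] w 7.4 j7 0.79 t 5.0167
```

```bash
python3 -m inch '[[[0,0,0],[0,0,0.02]],[[0,0,0],[0,0,0.04]],[[0,0,0],[0,0,0.055]],[[0,0,0],[0,0,0.065]],[[0,0,0],[0,0,0.065]],[[0,0,0],[0,0,0.065]]]'; python3 -c "
from h import *
go(571,-419.5,102,1.606)"
python3 -m inch '[[[0,0,0],[0,0,0.005]],[[0,0,0],[0,0,0.01]],[[0,0,0],[0,0,0.015]],[[0,0,0],[0,0,0.015]],[[0,0,0],[0,0,0.015]]]' - 25; python3 -c "
from h import *
go(571,-419.5,102,1.606)"
```

```text
clock: 5.52
position: [571.9, -417.9, 103.2]
ee_rot: [3.141, -0.001, 1.614]
ft_force: [-0.3, 5.9, 5.9]
width: 7.3
grip_force: 15.0
shift [-0.016 -0.009  0.012] turn [ 0.0001 -0.0001  0.0013] rows 0.06429148154419119 pos [ 571.9 -417.9  103.2] rpy [ 3.141e+00 -1.000e-03  1.614e+00] F [-0.3  5.9  5.9] M [ 1.25  0.01 -0.02] w 7.3 j7 0.44 t 5.5167
clock: 5.93
position: [571.9, -418.2, 103.1]
ee_rot: [3.141, -0.0, 1.52]
ft_force: [0.4, 5.1, 7.3]
width: 8.6
grip_force: 25.2
shift [-0.014 -0.008  0.011] turn [ 0.0001 -0.0001 -0.0137] rows 0.686825365782915 pos [ 571.9 -418.2  103.1] rpy [ 3.141 -0.     1.52 ] F [0.4 5.1 7.3] M [ 1.1  -0.1   0.46] w 8.6 j7 0.36 t 5.9333
```

The moment rose to 0.46 N m, so the screw is at its stop. I'll open, lift, and head for the opposite screw.

```bash
python3 -m inch '[[[0,0,0],[0,0,0]],[[0,0,0],[0,0,0]],[[0,0,0],[0,0,0]],[[0,0,0],[0,0,0]],[[0,0,0],[0,0,0]]]' 34; python3 -m inch '[[[0,0,-0.2],[0,0,0]],[[0,0,-0.4],[0,0,0]],[[0,0,-0.6],[0,0,0]],[[0,0,-0.6],[0,0,0]]]'; python3 -c "
from h import *
go(487.5,-322.5,162,3.012)"
```

```text
clock: 6.35
position: [570.7, -419.5, 102.3]
ee_rot: [-3.141, 0.0, 1.514]
ft_force: [0.2, 0.3, -0.1]
width: 33.5
grip_force: 0.0
clock: 6.68
position: [572.9, -420.3, 167.2]
ee_rot: [3.136, 0.003, 1.514]
ft_force: [0.1, -0.6, 1.3]
width: 34.0
grip_force: 0.0
shift [ 0.928 -0.908  0.044] turn [ 0.0003  0.0011 -0.2384] rows 11.9879877238588 pos [ 572.9 -420.3  167.2] rpy [3.136e+00 3.000e-03 1.514e+00] F [ 0.1 -0.6  1.3] M [-0.09 -0.12 -0.02] w 34.0 j7 0.37 t 6.6833
```

```bash
python3 -m inch '[[[0.2,-0.2,0],[0,0,-0.018]],[[0.4,-0.4,0],[0,0,-0.036]],[[0.6,-0.6,0],[0,0,-0.054]],[[0.8,-0.8,0],[0,0,-0.072]],[[0.93,-0.9,0],[0,0,-0.09]],[[0.93,-0.9,0],[0,0,-0.11]],[[0.93,-0.9,0],[0,0,-0.13]],[[0.93,-0.9,0],[0,0,-0.15]],[[0.93,-0.9,0],[0,0,-0.17]],[[0.93,-0.9,0],[0,0,-0.19]]]'; python3 - <<'E'
from h import *
go(488.3,-321.5,152,3.012)
for n,(u,v) in dict(top=(275,150),side=(215,150)).items():
    d=arm.get_image(n)["img"][v:v+140,u:u+160,::-1]; globals()[n]=cv2.resize(d,None,fx=2.5,fy=3.5)
cv2.imwrite("pics/n2.png",np.hstack([top,side]))
E
```

```text
clock: 7.52
position: [486.3, -321.1, 162.2]
ee_rot: [-3.141, -0.0, 2.711]
ft_force: [0.4, -0.4, 0.7]
width: 34.2
grip_force: 0.0
shift [-0.02   0.005  0.102] turn [-0.     -0.     -0.0479] rows 2.4103172491532026 pos [ 486.3 -321.1  162.2] rpy [-3.141 -0.     2.711] F [ 0.4 -0.4  0.7] M [ 0.   -0.16  0.04] w 34.2 j7 1.36 t 7.5167
```

View pics/n2.png

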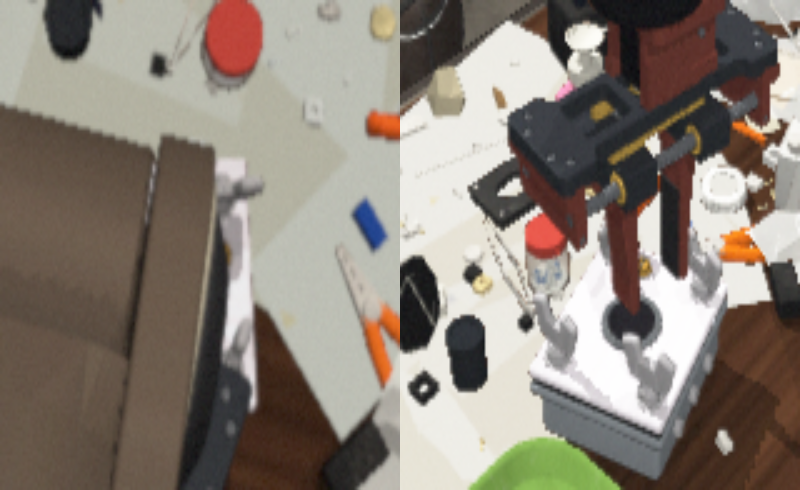

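The top view shows the vent wing now lying along housing x at (235,188). The gripper is above the opposite screw, so I'll finish the yaw and descend.

```bash
python3 -m inch '[[[-0.02,0,0.1],[0,0,-0.02]],[[-0.02,0,0.1],[0,0,-0.035]],[[-0.02,0,0.1],[0,0,-0.048]],[[-0.02,0,0.25],[0,0,-0.048]],[[-0.02,0,0.4],[0,0,-0.048]],[[-0.02,0,0.5],[0,0,-0.048]],[[-0.02,0,0.6],[0,0,-0.048]],[[-0.02,0,0.6],[0,0,-0.048]],[[-0.02,0,0.6],[0,0,-0.048]]]'; python3 -c "
from h import *
go(488.3,-321.5,102,3.012)"; python3 -m inch '[[[0,0,0],[0,0,0]],[[0,0,0],[0,0,0]],[[0,0,0],[0,0,0]],[[0,0,0],[0,0,0]],[[0,0,0],[0,0,0]],[[0,0,0],[0,0,0]]]' 5 15;  python3 -c "
from h import *
go(488.3,-321.5,102,1.606)"
```

```text
clock: 8.37
position: [488.3, -321.6, 102.2]
ee_rot: [3.141, -0.001, 3.005]
ft_force: [-0.2, -0.6, 0.2]
width: 34.1
grip_force: 0.0
shift [-0.     0.001  0.002] turn [ 0.0001 -0.0001 -0.0011] rows 0.05594257329472233 pos [ 488.3 -321.6  102.2] rpy [ 3.141e+00 -1.000e-03  3.005e+00] F [-0.2 -0.6  0.2] M [ 0.09 -0.17  0.03] w 34.1 j7 1.57 t 8.3667
clock: 8.87
position: [488.8, -321.2, 103.1]
ee_rot: [3.141, 0.0, 3.006]
ft_force: [-0.5, 3.2, 4.7]
width: 7.9
grip_force: 15.0
shift [ 0.004 -0.004  0.011] turn [1.000e-04 0.000e+00 2.229e-01] rows 11.205090936015255 pos [ 488.8 -321.2  103.1] rpy [3.141 0.    3.006] F [-0.5  3.2  4.7] M [ 0.77 -0.05 -0.11] w 7.9 j7 1.57 t 8.8667
```

```bash
python3 -m inch '[[[0,0,0],[0,0,0.015]],[[0,0,0],[0,0,0.03]],[[0,0,0],[0,0,0.045]],[[0,0,0],[0,0,0.06]],[[0,0,0],[0,0,0.075]],[[0,0,0],[0,0,0.09]],[[0,0,0],[0,0,0.11]],[[0,0,0],[0,0,0.13]],[[0,0,0],[0,0,0.15]],[[0,0,0],[0,0,0.15]]]'; python3 -m inch '[[[0,0,0],[0,0,0.02]],[[0,0,0],[0,0,0.04]],[[0,0,0],[0,0,0.055]],[[0,0,0],[0,0,0.07]],[[0,0,0],[0,0,0.07]],[[0,0,0],[0,0,0.07]]]'; python3 -c "
from h import *
go(488.5,-321.5,102,1.606)"
python3 -m inch '[[[0,0,0],[0,0,0.005]],[[0,0,0],[0,0,0.01]],[[0,0,0],[0,0,0.015]],[[0,0,0],[0,0,0.015]],[[0,0,0],[0,0,0.015]]]' - 25; python3 -c "
from h import *
go(488.5,-321.5,102,1.606)"
```

```text
clock: 9.7
position: [488.5, -321.5, 103.1]
ee_rot: [-3.141, 0.0, 2.058]
ft_force: [-0.8, 1.8, 5.0]
width: 7.4
grip_force: 15.0
clock: 10.2
position: [488.3, -321.6, 103.1]
ee_rot: [-3.141, 0.0, 1.628]
ft_force: [-2.3, 2.0, 6.0]
width: 7.9
grip_force: 15.0
shift [0.001 0.002 0.011] turn [-0.0001  0.      0.0035] rows 0.1749507746075799 pos [ 488.3 -321.6  103.1] rpy [-3.141  0.     1.628] F [-2.3  2.   6. ] M [ 0.48  0.4  -0.03] w 7.9 j7 0.39 t 10.2
clock: 10.62
position: [488.3, -321.6, 103.1]
ee_rot: [-3.141, 0.0, 1.535]
ft_force: [-2.6, 2.5, 5.1]
width: 8.6
grip_force: 25.0
shift [0.001 0.001 0.011] turn [-0.0001  0.0001 -0.0112] rows 0.5649124057747393 pos [ 488.3 -321.6  103.1] rpy [-3.141  0.     1.535] F [-2.6  2.5  5.1] M [0.49 0.47 0.51] w 8.6 j7 0.31 t 10.6167
```

```bash
python3 -m inch '[[[0,0,0],[0,0,0]],[[0,0,0],[0,0,0]],[[0,0,0],[0,0,0]],[[0,0,0],[0,0,0]],[[0,0,0],[0,0,0]]]' 34; python3 -m inch '[[[0,0,-0.2],[0,0,0]],[[0,0,-0.5],[0,0,0]],[[0,0,-0.8],[0,0,0]],[[0,0,-1],[0,0,0]],[[0,0,-1],[0,0,0]]]'; python3 -c "
from h import *
go(400,-420,220,1.535)"
```

```text
clock: 11.03
position: [488.4, -321.9, 102.5]
ee_rot: [-3.141, -0.0, 1.53]
ft_force: [0.1, 0.0, 0.5]
width: 33.7
grip_force: 0.0
clock: 11.45
position: [490.5, -322.9, 207.3]
ee_rot: [3.135, 0.004, 1.53]
ft_force: [0.7, -1.0, 0.4]
width: 34.1
grip_force: 0.0
shift [-1.008 -0.864 -0.128] turn [ 0.001   0.0006 -0.0008] rows 0.07185009130048138 pos [ 490.5 -322.9  207.3] rpy [3.135 0.004 1.53 ] F [ 0.7 -1.   0.4] M [-0.09 -0.1   0.01] w 34.1 j7 0.34 t 11.45
```

```bash
for i in 1 2; do :; done; python3 -m inch '[[[-0.2,-0.2,-0.1],[0,0,0]],[[-0.45,-0.4,-0.1],[0,0,0]],[[-0.7,-0.6,-0.1],[0,0,0]],[[-0.95,-0.85,-0.1],[0,0,0]],[[-0.95,-0.85,-0.1],[0,0,0]]]'; python3 -m inch '[[[-0.3,-0.2,0],[0,0,0]],[[-0.6,-0.4,0],[0,0,0]],[[-0.9,-0.6,0],[0,0,0]],[[-0.95,-0.7,0],[0,0,0]],[[-0.95,-0.7,0],[0,0,0]]]'; python3 -m inch '[[[-0.3,-0.1,0],[0,0,0]],[[-0.6,-0.2,0],[0,0,0]],[[-0.9,-0.3,0],[0,0,0]],[[-0.95,-0.3,0],[0,0,0]],[[-0.95,-0.3,0],[0,0,0]]]'; python3 - <<'E'
from h import *
d=arm.get_image("top")["img"]; cv2.imwrite("pics/n3.png",cv2.resize(d[180:285,275:395,::-1],None,fx=5,fy=5,interpolation=cv2.INTER_CUBIC))
E
```

```text
clock: 11.87
position: [393.0, -419.0, 211.7]
ee_rot: [-3.138, 0.002, 1.521]
ft_force: [-1.0, -0.5, -0.1]
width: 34.2
grip_force: 0.0
clock: 12.28
position: [321.7, -507.5, 211.5]
ee_rot: [-3.139, -0.0, 1.524]
ft_force: [-0.1, -1.1, -0.6]
width: 34.2
grip_force: 0.0
clock: 12.7
position: [291.7, -599.4, 211.5]
ee_rot: [-3.141, -0.001, 1.528]
ft_force: [0.6, 1.9, -0.1]
width: 33.9
grip_force: 0.0
```

View pics/n3.png

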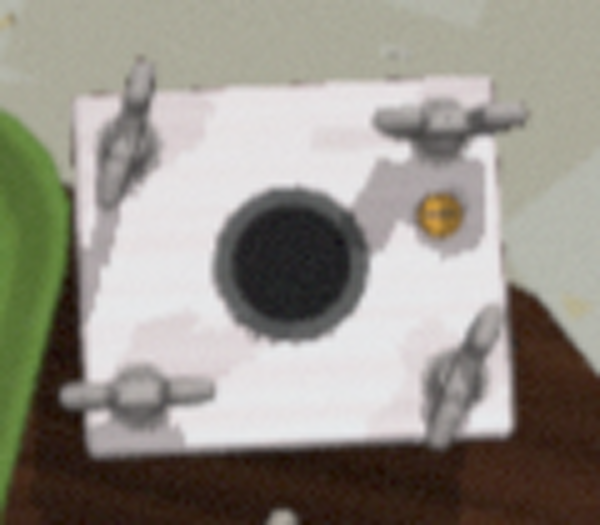

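The vent wing (378,120)–(522,116) and the opposite wing (62,397)–(212,390) lie along housing x. The other two wings haven't moved and the arm is clear.

```bash
python3 -c "
from rig import arm
print(arm.sign_off())"
```

```text
the job is handed in; nothing more can be done
None
```

The first cross pass is done and handed in at about 13 s: I turned the vent-side wing screw and then its diagonal opposite clockwise to their stops, left the other two loose, and backed the arm clear of the housing.

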